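# Counter-hold the hidden bolt behind a gilded panel

## Task

Turn the assembly jig's turntable anticlockwise (seen from above; it has an upright black handle) to its next notch, so that the gilded panel comes out from under the clear guard and faces you, and let it seat there: the slow nut spindle on the centre column then meets the nut, and the bolt begins to go round with the nut. Reach down into the narrow gap behind the panel, grip the hidden hexagon bolt head and hold it so that it stops turning, without pushing hard on the gilded panel or shifting the tools and stock lying about. Finish while still holding the bolt head; do not let go.

Things in the scene. Friction and masses are not known exactly. Their poses are not given: they have to be found in the camera images.
- jig_base: Fixed base of the indexing jig: grey steel plate 400 x 420 x 12 mm (centre 10 mm along its +x). Origin on the bench, on the turntable's axis; -x points roughly to the robot: the front station. A fixed column, dia 57, top at 195 mm, stands on the axis. The detent block at the right rear is 55 mm high. Heights here and below are above the bench.
- guard (a point): Centre of the fixed clear guard sheet with yellow edge that covers the rear left station: 215 x 155 mm (x, y), from 212 to 220 mm high, over x -19 to 197 and y 49 to 205 mm of the jig_base frame, on posts. Nothing under it can be reached from above.
- turntable (a joint): Turntable angle, rad, anticlockwise from above; aluminium disc dia 300, top at 48 mm. 0: rear left notch; 2.094: next notch, panel at the front; starts at 0.16 to 0.5. Slight drag; 0.13 rad before the notch a sprung roller climbs a pin (10 N at the handle) and drops in between two; let go within 0.045 rad it centres itself. In jig_base the bolt is at azimuth 1.047 + angle, the handle at 2.618 + angle.
- handle_grip (a point): Where to grip the turntable's black handle: an upright round barrel, dia 28 mm, that turns freely on its steel stem, from 123 to 178 mm high. This point is on its axis, 150 mm high, 120 mm from the turntable's axis. Nothing as high stands within 60 mm of it.
- bolt_head (a point): Centre of the steel hexagon bolt head, 30 mm across flats (34.6 corners), 12.5 mm thick. The bolt's axis (x of this frame, outward) is level and radial; this point is 92 mm from the turntable's axis, 155 mm high, midway in the 38 mm gap between bracket and panel. Fingers fit along the gap on both sides of it, free 60 mm each way; gripped with 15 N or more the flats settle on the fingers.
- bracket: Steel fixing bracket behind the panel, upright plate 5 x 100 mm on the bolt head's inner side, top 178 mm high; the floor of the gap between it and the panel is at 87 mm, with two clamps up to 110 mm high at 40 mm to either side of the bolt. Same frame as panel.
- panel: The gilded (gold-coloured) panel, delicate: 4 mm thick, 170 wide, from 65 to 180 mm high, upright on the turntable outside the bolt head, its inner face 112 mm from the turntable's axis, with 12 mm folded edges. Origin on the turntable's axis, 30 mm high; x points to the bolt.
- bolt: The bolt with its hexagon flange nut on the inner side of the bracket. Origin at the centre of the head (see point bolt_head).
- bolt_turn (a joint): Angle of the bolt with its nut about its axis, rad. At rest until the turntable reaches the front notch; there the spindle turns it at about 0.7 rad/s with at most about 0.05 N m, slipping when the bolt is held.
- driver: Sprung dark socket of the nut spindle, dia 34 mm, with a rubber rim, on the column, 155 mm high, sprung, facing -x of jig_base; always turning slowly. At the front notch its rim presses with 4 to 5 N on the nut's outer face and drags the nut and bolt round.
- marker: Marker pen, 140 x 18 mm, lying on the front right of the jig's base plate; leave alone.
- washer: Steel washer dia 38 x 4 mm, on the front left of the base plate; leave alone.
- spanner: Steel spanner 240 mm long, on the bench to the right; leave alone.
- sheets: Stack of gilded (gold-coloured) sheets 200 x 240 x 11 mm, on the bench to the left; leave alone.
- bolt_tray: Blue tray 130 x 170 x 45 mm with spare bolts and nuts, on the bench to the right; leave alone.
- polish: White bottle dia 64 x 150 mm with a green cap, on the bench to the right; leave alone.
- brush: Brush 200 mm long with a wooden handle, on the bench to the left; leave alone.

How it is judged:
On the way:
1. the turntable sits at rest in the front notch, the spindle on the nut (value of joint turntable between 2.0544 and 2.1344 rad and velocity of joint turntable between -0.08 and 0.08 rad/s and contact force between driver and bolt above 1 N), for 0.3 s.
At the end, for the whole second after the job is handed in: Turntable at rest within 0.04 rad of the front notch, spindle pressing the nut (over 1 N); bolt head between the fingers (grasp point within 22 mm of its centre), pressed with over 6 N and not turning (under 0.1 rad/s); still held (all of step 1 and velocity of joint bolt_turn between -0.1 and 0.1 rad/s and contact force between the fingers and bolt above 6 N and distance between the grasp point and bolt_head below 0.022 m); the arm keeps its last pose, push and grip.
It fails at once if the gilded panel is pushed with more than 20 N (contact force between any of the fingers, the arm and panel above 20 N).
It fails at once if a tool, tray, bottle or the stock lying about is moved by more than 25 mm (distance of any of marker, washer, spanner, sheets, bolt_tray, polish, brush from where it was at the start of the episode above 0.025 m).
It also fails if it takes over 51 s, if anything falls off the work surface, if the arm or the gripper's body presses on something with over 40 N, if the wrist force passes 120 N, or if a joint passes its speed limit or range.

## Robot

A 6-joint arm with a two-finger parallel gripper is mounted at the origin on the work surface. World frame = base frame: x ahead of the robot, y to its left, z up, the work surface at z = 0. Lengths are in m, angles in rad, forces in N, time in s.
With the tool pointing down it reaches from about 0.375 to 0.9 m from the base axis. Payload 3.1 kg.
Tool frame: the origin (TCP) lies at the very end of the fingers, on their centre line; the grasp point (between the pads) lies 19 mm behind it (manip.grasp_offset is the distance from the TCP to the grasp point, in m); x points along the fingers, z is the direction in which the jaws open and shut, and the axes are right-handed (so a half turn about x gives the same grasp; the last joint's range is limited). The gripper opens to 85 mm and grips with 20 to 120 N. Pads are 22 mm wide; open, the fingers measure 114 mm over their backs; the gripper's body (76 mm by 85 mm) begins 54 mm behind the grasp point. The pads swing forward as they close: fully open they stand 13 mm farther back than shut.
Start: joints at [1.163, 0.527, 1.433, -0, 1.181, -0.178], TCP at [0.142, 0.609, 0.231] pointing down, gripper open.
Joint ranges: [-3.08, 3.08], [-0.75, 2.2], [0.22, 2.44], [-1.43, 4.57], [0, 2.65], [-2.85, 2.85]. Speed limits (rad/s): [2.79, 2.79, 3.14, 3.14, 3.14, 3.14].

## Interface

Orientations are given as a unit quaternion [x, y, z, w].
In Python, from station import manip gives the robot as it stands.
- The arm moves only by the tool send_rows, never from a script. Its argument "steps" is a list that holds one entry, the list of rows, each a list of 5 numbers: the closure, from 0 (fully open) to 1 (shut), then the shift along the world's x, y, z in m, then the turn about the world's z in rad. A call has 1 to 8 rows; each row is the pose to reach, as a shift and turn from the pose commanded when the call began; what a row does not reach only later rows make up. A row lasts 1/8 s, in which the tool goes at most 62.5 mm and 10.7 degrees, less where a joint would pass 70% of its speed; a pose out of reach is approached as far as the arm can. A call with a gripper value outside its range is refused whole. The fingers move at their own pace and stop on an object; "grip_force" is the grip in N (left out, the last holds). Time passes only in rows, so rows that repeat a pose let the fingers close. It gives the time, the measured TCP pose, the force and the opening at its end, in the units of the state.
- manip.sense(): the state, without advancing time (a new reading comes with each control period).
- manip.snapshot(name): name is "scene" or "top"; returns the picture (400x640x3 uint8, red, green, blue); there is no depth.
- manip.camera_params(name): a dict with "fx", "fy", "cx", "cy" (pixels), "T" (4x4, takes a point from camera to world coordinates). Camera axes: x right, y down, z forward; pixel columns grow to the right and rows downward; lengths in m; the calibration is good to about 2 mm. A picture is of the moment at which its call begins. camera_params takes no time and is no camera call.
- manip.sign_off(): hands the job in, once; it reports no verdict.
The state is a dict: "t": time; "q": joint angles; "qd": joint speeds; "tau": joint torques, N m; "tcp_pos": TCP position; "tool_rot": TCP orientation; "force": force on the tool from outside, world axes, zero at the start; "ft_torque": the same for the moment, N m; "finger_gap": opening from 0.0 (shut) to 1.0 (fully open).
Only numpy, scipy, OpenCV 4.12 (cv2) and the standard library are available. Lean on these libraries where they do the work, as an engineer would, in place of code of your own. Each camera call takes 0.05 s, during which the arm holds its last target.

## Working session

There is one attempt and no reset: what is moved stays moved. The work goes in short steps, Python scripts to look and compute and a tool call to move; the robot and the scene stay as the last step left them, time stands still between calls to the robot, and variables do not carry over. Pictures are saved under pics/ and viewed, and the job is handed in when it is done.

Besides the shell and the picture viewer there is one more tool, called after "Request:" in YAML: its name, and indented under it one key for each argument. send_rows: Moves the arm, as the interface text tells. Its arguments: {"type":"object","properties":{"steps":{"type":"array","items":{"type":"array","items":{"type":"array","items":{"type":"number"}}}},"grip_force":{"type":"number"}},"required":["steps"]}

```bash
mkdir -p pics; ls
python3 - <<'E'
from station import manip
import cv2,json
s=manip.sense(); print(s)
for n in("scene","top"):
    im=manip.snapshot(n); cv2.imwrite(f"pics/{n}0.png",im[:,:,::-1]); p=manip.camera_params(n); print(n,p)
E
```

```text
pics
{'t': 0.0, 'q': array([ 1.16250849e+00,  5.28477774e-01,  1.43389931e+00, -1.47392151e-05,
        1.18140468e+00, -1.78496674e-01]), 'qd': array([-0.00255295,  0.00277097, -0.0020805 ,  0.00022877,  0.00184994,
       -0.00027901]), 'tau': array([ 6.05937985e-04, -4.42339754e+01, -1.78030515e+01, -6.57587947e-06,
        8.36128194e-03,  5.65464006e-06]), 'tcp_pos': array([0.14204282, 0.60790867, 0.23032744]), 'tool_rot': array([-0.43975306,  0.55470318,  0.43901333,  0.55334341]), 'force': array([ 0.25588662, -0.30186424, -0.20835898]), 'ft_torque': array([0.05686949, 0.0438815 , 0.000825  ]), 'finger_gap': 1.0028552700491582}
scene {'fx': 418.44342277129385, 'fy': 418.44342277129385, 'cx': 322.74985162660283, 'cy': 201.0805610581055, 'T': array([[-0.41275728,  0.70341643, -0.5786508 ,  1.24899524],
       [ 0.91075974,  0.31024372, -0.27251701,  0.34412224],
       [-0.01217016, -0.63949523, -0.76869873,  1.13704685],
       [ 0.        ,  0.        ,  0.        ,  1.        ]])}
top {'fx': 495.15756199495684, 'fy': 495.15756199495684, 'cx': 322.41173399053986, 'cy': 204.172776628857, 'T': array([[ 0.02030522, -0.98053693,  0.19528191,  0.24049812],
       [-0.99972567, -0.01763203,  0.01541771, -0.01276258],
       [-0.01167442, -0.1955414 , -0.98062596,  1.54054042],
       [ 0.        ,  0.        ,  0.        ,  1.        ]])}
```

View pics/scene0.png

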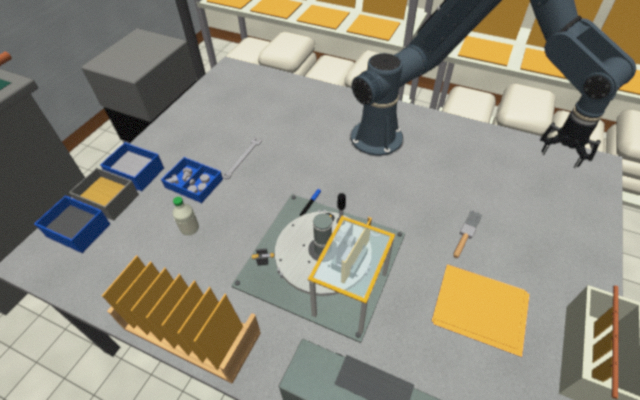

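View pics/top0.png

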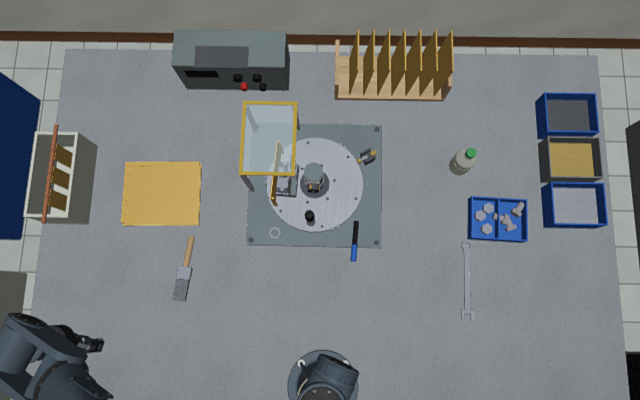

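Run:
```python
import cv2
a=cv2.imread("pics/top0.png")[90:270,215:405]; cv2.imwrite("pics/top0c.png",cv2.resize(a,None,fx=3.3,fy=3.3,interpolation=3)[:600])
a=cv2.imread("pics/scene0.png")[180:345,225:415]; cv2.imwrite("pics/scene0c.png",cv2.resize(a,None,fx=3.5,fy=3.5,interpolation=3))
```

```text
(no output)
```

View pics/top0c.png

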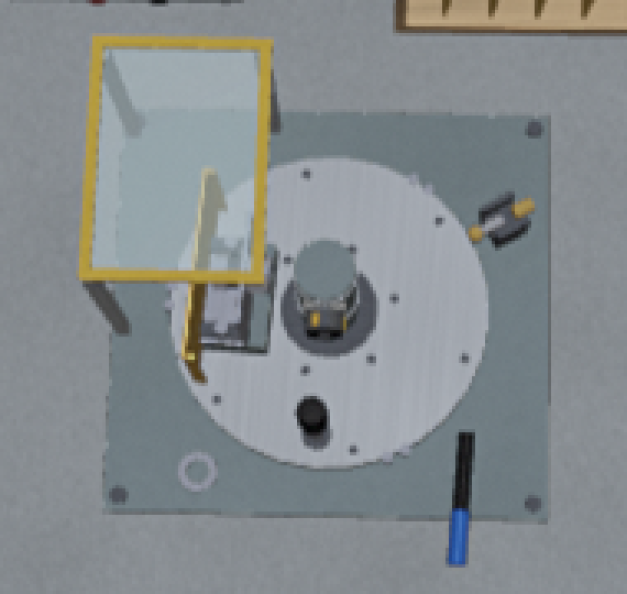

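View pics/scene0c.png

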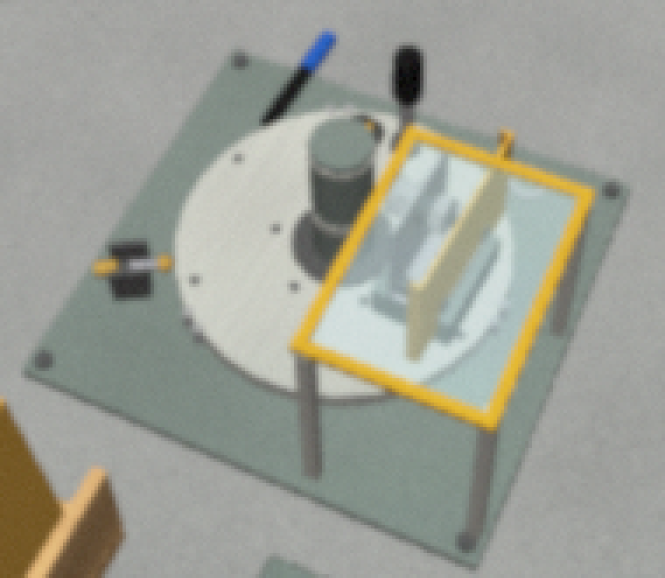

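```bash
cat > h.py <<'E'
import numpy as np
from station import manip
def ray(n,u,v):
    p=manip.camera_params(n);T=p["T"]
    d=T[:3,:3]@np.array([(u-p["cx"])/p["fx"],(v-p["cy"])/p["fy"],1]);return T[:3,3],d
def onz(n,u,v,z):
    o,d=ray(n,u,v);return o+d*(z-o[2])/d[2]
def proj(n,P):
    p=manip.camera_params(n);c=np.linalg.inv(p["T"])@np.append(P,1);return p["fx"]*c[0]/c[2]+p["cx"],p["fy"]*c[1]/c[2]+p["cy"]
E
python3 - <<'E'
from h import *
import cv2
t=lambda x,y:(x/3.3+215-.35,y/3.3+90-.35)
s=lambda x,y:(x/3.5+225-.35,y/3.5+180-.35)
P=lambda n,a,z:onz(n,*a,z)[:2].round(4)
for k in [(548,522),(103,514),(550,115)]: print("platecorner top",P("top",t(*k),.012))
for k in [(535,129),(533,503),(118,495)]: print("screws top",P("top",t(*k),.014))
for k in [(25,374),(478,568),(631,187),(232,50)]: print("corner scene",P("scene",s(*k),.012))
for k in [(239,61),(613,190),(466,541),(43,359)]: print("screws scene",P("scene",s(*k),.014))
print("col top",P("top",t(325,270),.195),P("scene",s(342,144),.195))
print("handle top",P("top",t(312,412),.178),P("scene",s(409,54),.178))
# disc
im=cv2.imread("pics/top0.png");hsv=cv2.cvtColor(im,cv2.COLOR_BGR2HSV)
m=((hsv[...,2]>165)&(hsv[...,1]<25)).astype('uint8')*255
m[:90]=0;m[270:]=0;m[:,:215]=0;m[:,405:]=0
m=cv2.morphologyEx(m,cv2.MORPH_OPEN,np.ones((3,3)))
c=max(cv2.findContours(m,0,1)[0],key=cv2.contourArea)
h=cv2.convexHull(c)[:,0]
W=np.array([onz("top",u,v,.048)[:2] for u,v in h if u>312 or v>200])
A=np.c_[2*W,np.ones(len(W))];x=np.linalg.lstsq(A,(W**2).sum(1),rcond=None)[0]
print("disc",x[:2],np.sqrt(x[2]+x[0]**2+x[1]**2),len(W))
# guard corners at z .220
for k in [(96,40),(270,40),(265,281),(82,280)]: print("guard top",P("top",t(*k),.22))
for k in [(412,128),(592,190),(492,424),(298,350)]: print("guard scene",P("scene",s(*k),.22))
E
```

```text
platecorner top [ 0.4106 -0.1716]
platecorner top [0.4102 0.2461]
platecorner top [ 0.8121 -0.1747]
screws top [ 0.7967 -0.1597]
screws top [ 0.428  -0.1574]
screws top [0.4282 0.2325]
corner scene [ 0.8157 -0.1668]
corner scene [0.8152 0.2478]
corner scene [0.4176 0.2482]
corner scene [ 0.4176 -0.1718]
screws scene [ 0.4293 -0.1577]
screws scene [0.4292 0.2341]
screws scene [0.7996 0.2316]
screws scene [ 0.7979 -0.1594]
col top [0.6016 0.0363] [0.6061 0.039 ]
handle top [0.4817 0.045 ] [0.4828 0.0462]
disc [0.60310627 0.0365021 ] 0.14751050273882246 30
guard top [0.7962 0.2376]
guard top [0.7985 0.0876]
guard top [0.5846 0.0853]
guard top [0.5828 0.2384]
guard scene [0.5864 0.0911]
guard scene [0.586  0.2396]
guard scene [0.7987 0.2386]
guard scene [0.8012 0.0938]
```

Run:
```python
from h import *
from scipy.spatial.transform import Rotation as R
s=manip.sense();M=R.from_quat(s['tool_rot']).as_matrix();print(M.round(3)); print(np.arctan2(M[1,2],M[0,2]), manip.grasp_offset)
print([k for k in dir(manip) if k[0]!='_'])
c=np.array([.6035,.0375])
for th in [.457,.8,1.2,1.6,1.964,2.094]:
    a=2.618+th; p=c+.12*np.array([np.cos(a),np.sin(a)]);print(th,p.round(4),"tangent yaw",round(a+np.pi/2-2*np.pi,3))
```

```text
[[-0.001 -0.974  0.228]
 [-0.002  0.228  0.974]
 [-1.     0.    -0.002]]
1.3409555970012406 0.0187
['PlanningError', 'camera_params', 'grasp_offset', 'sense', 'sign_off', 'snapshot']
0.457 [0.4838 0.0455] tangent yaw -1.637
0.8 [0.4881 0.0048] tangent yaw -1.294
1.2 [ 0.5099 -0.0376] tangent yaw -0.894
1.6 [ 0.5466 -0.0681] tangent yaw -0.494
1.964 [ 0.5879 -0.0815] tangent yaw -0.13
2.094 [ 0.6035 -0.0825] tangent yaw -0.0
```

Request:
send_rows:
  steps:
    - [[0,0.022,-0.035,0.004,-0.185],[0,0.044,-0.07,0.008,-0.37],[0,0.066,-0.105,0.012,-0.555],[0,0.088,-0.14,0.016,-0.74],[0,0.11,-0.175,0.02,-0.925],[0,0.132,-0.21,0.024,-1.11],[0,0.154,-0.245,0.028,-1.295],[0,0.176,-0.28,0.03,-1.48]]
  grip_force: 20

```text
t: 1.1
tcp_pos: [0.3188, 0.3273, 0.2613]
tool_rot: [0.051, 0.705, -0.051, 0.705]
force: [0.0, 0.7, -0.8]
finger_gap: 1.003
```

Request:
send_rows:
  steps:
    - [[0,0.0205,-0.035,0,-0.186],[0,0.041,-0.07,0,-0.372],[0,0.0615,-0.105,0,-0.558],[0,0.082,-0.14,0,-0.744],[0,0.1025,-0.175,0,-0.93],[0,0.123,-0.21,0,-1.116],[0,0.144,-0.246,0,-1.302],[0,0.1645,-0.2815,0,-1.488]]

```text
t: 2.1
tcp_pos: [0.4831, 0.0458, 0.2611]
tool_rot: [-0.515, -0.484, 0.515, -0.484]
force: [-0.1, 0.2, 0.1]
finger_gap: 1.0
```

Run:
```python
from h import *
import cv2
print(manip.sense())
im=manip.snapshot("scene")[:,:,::-1]
cv2.imwrite("pics/s1.png",cv2.resize(im[60:345,225:505],None,fx=2,fy=2,interpolation=3))
im=manip.snapshot("top")[:,:,::-1]
cv2.imwrite("pics/t1.png",cv2.resize(im[90:270,215:405],None,fx=3.3,fy=3.3,interpolation=3))
```

```text
{'t': 2.1, 'q': array([-1.36339683e-01,  3.00537482e-01,  1.73674974e+00,  1.35689671e-04,
        1.10485462e+00,  1.49700952e+00]), 'qd': array([-0.56784035,  0.18178288, -0.28253652,  0.0012413 ,  0.09819921,
        0.90466618]), 'tau': array([ 1.74690239e+00, -3.32377911e+01, -1.57971275e+01, -7.33769615e-02,
        1.04198302e-02, -6.10368121e-01]), 'tcp_pos': array([0.48314306, 0.04579324, 0.26106679]), 'tool_rot': array([-0.51531705, -0.48428196,  0.51549471, -0.48392616]), 'force': array([-0.11628857,  0.20247662,  0.13647572]), 'ft_torque': array([-0.01836533, -0.00665352,  0.02956622]), 'finger_gap': 0.9996444933279809}
```

View pics/s1.png

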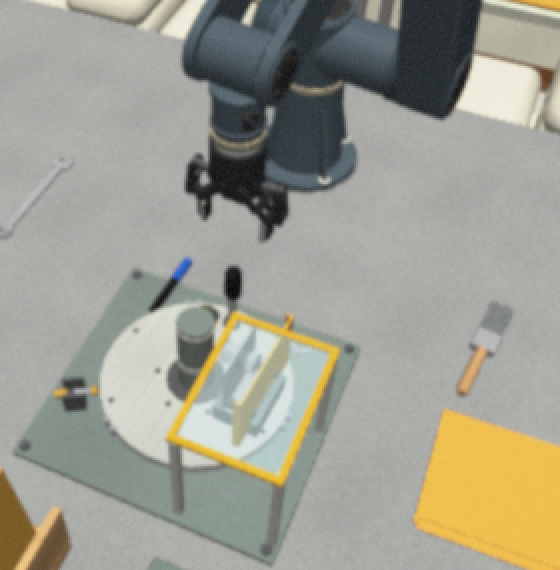

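View pics/t1.png

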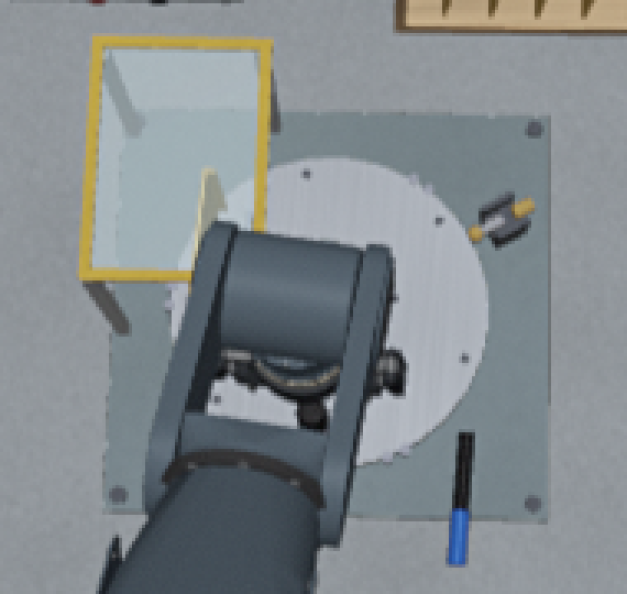

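Request:
send_rows:
  steps:
    - [[0,0,0,-0.03,0],[0,0,0,-0.065,0],[0,0,0,-0.1,0],[0,0,0,-0.126,0],[0.5,0,0,-0.126,0],[1,0,0,-0.126,0],[1,0,0,-0.126,0],[1,0,0,-0.126,0]]
  grip_force: 25

```text
t: 3.2
tcp_pos: [0.4838, 0.047, 0.1367]
tool_rot: [0.514, 0.485, -0.513, 0.487]
force: [-1.1, -0.5, 5.7]
finger_gap: 0.324
```

Run:
```python
import numpy as np
c=np.array([.6035,.0375]);f=lambda th:c+.12*np.array([np.cos(2.618+th),np.sin(2.618+th)])
for a,b in((.444,1.244),(1.244,1.884)):
  for th in np.linspace(a,b,9)[1:]: print([1,*(f(th)-f(a)).round(4).tolist(),0,round(th-a,3)])
```

```text
[1, -0.0004, -0.012, 0, np.float64(0.1)]
[1, 0.0005, -0.024, 0, np.float64(0.2)]
[1, 0.0025, -0.0358, 0, np.float64(0.3)]
[1, 0.0057, -0.0473, 0, np.float64(0.4)]
[1, 0.0101, -0.0585, 0, np.float64(0.5)]
[1, 0.0155, -0.0692, 0, np.float64(0.6)]
[1, 0.022, -0.0793, 0, np.float64(0.7)]
[1, 0.0294, -0.0887, 0, np.float64(0.8)]
[1, 0.0066, -0.007, 0, np.float64(0.08)]
[1, 0.0138, -0.0134, 0, np.float64(0.16)]
[1, 0.0214, -0.0192, 0, np.float64(0.24)]
[1, 0.0295, -0.0244, 0, np.float64(0.32)]
[1, 0.0379, -0.0289, 0, np.float64(0.4)]
[1, 0.0467, -0.0327, 0, np.float64(0.48)]
[1, 0.0558, -0.0358, 0, np.float64(0.56)]
[1, 0.0651, -0.0382, 0, np.float64(0.64)]
```

Request:
send_rows:
  steps:
    - [[1,-0.0005,-0.012,0,0.1],[1,0.0005,-0.024,0,0.2],[1,0.0025,-0.036,0,0.3],[1,0.0055,-0.0475,0,0.4],[1,0.01,-0.0585,0,0.5],[1,0.0155,-0.069,0,0.6],[1,0.022,-0.0795,0,0.7],[1,0.0295,-0.0885,0,0.8]]
  grip_force: 25

```text
t: 4.2
tcp_pos: [0.5123, -0.0414, 0.1368]
tool_rot: [0.283, 0.648, -0.283, 0.648]
force: [-2.2, 1.7, 6.8]
finger_gap: 0.318
```

Request:
send_rows:
  steps:
    - [[1,0.0065,-0.007,0,0.08],[1,0.014,-0.0135,0,0.16],[1,0.0215,-0.019,0,0.24],[1,0.0295,-0.0245,0,0.32],[1,0.038,-0.029,0,0.4],[1,0.0465,-0.0325,0,0.48],[1,0.056,-0.036,0,0.56],[1,0.065,-0.038,0,0.64]]

```text
t: 5.2
tcp_pos: [0.5765, -0.08, 0.1368]
tool_rot: [0.064, 0.705, -0.065, 0.704]
force: [-4.9, -2.3, 5.8]
finger_gap: 0.321
```

Run:
```python
import numpy as np
from h import *
s=manip.sense();print(s['tcp_pos'],s['force'])
d=s['tcp_pos'][:2]-np.array([.6035,.0375]);print(np.hypot(*d),np.arctan2(d[1],d[0])+2*np.pi-2.618)
```

```text
[ 0.57647812 -0.07998158  0.13677067] [-4.91370368 -2.27980838  5.78487329]
0.12054917712688755 1.8683116008833172
```

Request:
send_rows:
  steps:
    - [[1,0.004,-0.0005,0,0.03],[1,0.008,-0.001,0,0.06],[1,0.012,-0.0015,0,0.1],[1,0.016,-0.002,0,0.13],[1,0.019,-0.002,0,0.16],[1,0.022,-0.002,0,0.18],[1,0.0245,-0.002,0,0.2],[1,0.0255,-0.002,0,0.21]]

```text
t: 6.2
tcp_pos: [0.5887, -0.0818, 0.1364]
tool_rot: [-0.009, 0.718, 0.01, 0.696]
force: [-32.5, -7.1, 24.4]
finger_gap: 0.321
```

Run:
```python
import numpy as np,cv2
from h import *
s=manip.sense();print(s['tcp_pos'],s['force'])
d=s['tcp_pos'][:2]-np.array([.6035,.0375]);print(np.hypot(*d),np.arctan2(d[1],d[0])+2*np.pi-2.618)
im=manip.snapshot("scene")[:,:,::-1]
cv2.imwrite("pics/s2.png",cv2.resize(im[170:345,225:415],None,fx=3.3,fy=3.3,interpolation=3))
im=manip.snapshot("top")[:,:,::-1]
cv2.imwrite("pics/t2.png",cv2.resize(im[90:270,215:405],None,fx=3.3,fy=3.3,interpolation=3))
```

```text
[ 0.58873733 -0.0818226   0.1363653 ] [-32.49448063  -7.10044318  24.43436586]
0.12023235758951815 1.971293867076794
```

View pics/s2.png

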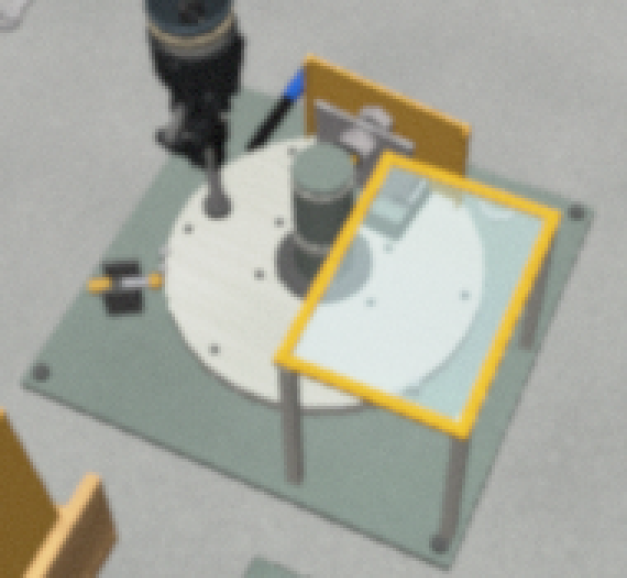

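View pics/t2.png

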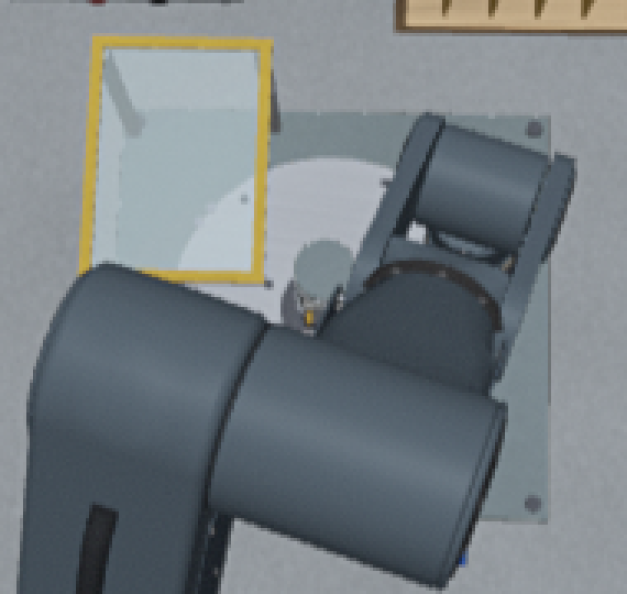

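Request:
send_rows:
  steps:
    - [[1,0,0,0,0],[1,0,0,0,0]]

```text
t: 6.55
tcp_pos: [0.5887, -0.0818, 0.1363]
tool_rot: [-0.009, 0.718, 0.009, 0.696]
force: [-30.4, -7.5, 25.5]
finger_gap: 0.322
```

Run:
```python
from h import *
s=manip.sense();print(s)
```

```text
{'t': 6.55, 'q': array([-0.32110573,  0.61793901,  1.57326307, -0.01157727,  0.97941103,
       -0.34050408]), 'qd': array([-0.00062131, -0.00021327,  0.00033353,  0.00015099, -0.00046012,
        0.00163834]), 'tau': array([ 6.80725917e+00, -3.20148361e+01, -2.32729518e+01,  3.64153236e+00,
       -7.02053905e+00, -9.36807337e-03]), 'tcp_pos': array([ 0.58869342, -0.08183544,  0.13634458]), 'tool_rot': array([-0.00903806,  0.71776093,  0.00933863,  0.69616833]), 'force': array([-30.42040085,  -7.51916145,  25.52542602]), 'ft_torque': array([-1.12065517,  4.2511458 ,  0.03172832]), 'finger_gap': 0.32173695388365037}
```

Request:
send_rows:
  steps:
    - [[1,0,0,0.001,0],[1,0.002,-0.001,0.001,0],[1,0.004,-0.001,0.001,0],[1,0.006,-0.001,0.001,0]]
  grip_force: 60

```text
t: 7.05
tcp_pos: [0.5894, -0.0818, 0.1364]
tool_rot: [-0.009, 0.722, 0.01, 0.692]
force: [-43.3, -7.4, 30.5]
finger_gap: 0.316
```

Run:
```python
from h import *
import cv2
im=manip.snapshot("scene")[:,:,::-1]
cv2.imwrite("pics/s3.png",cv2.resize(im[160:300,245:375],None,fx=4.2,fy=4.2,interpolation=3))
```

```text
(no output)
```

View pics/s3.png

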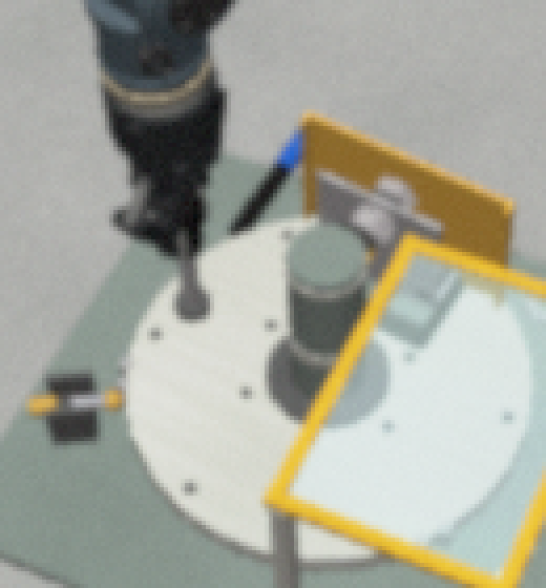

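Request:
send_rows:
  steps:
    - [[0.5,0,0,0,0],[0.5,0,0,0,0],[0.5,0,0,0,0]]

```text
t: 7.48
tcp_pos: [0.596, -0.0803, 0.1345]
tool_rot: [-0.007, 0.717, 0.01, 0.697]
force: [-21.4, -1.0, 10.2]
finger_gap: 0.498
```

Run:
```python
from h import *
import cv2
s=manip.sense();print(s['tcp_pos'],s['force'],s['ft_torque'])
im=manip.snapshot("scene")[:,:,::-1]
cv2.imwrite("pics/s4.png",cv2.resize(im[160:300,245:375],None,fx=4.2,fy=4.2,interpolation=3))
```

```text
[ 0.59599431 -0.08032249  0.13450549] [-21.43148226  -0.9706866   10.15080983] [-2.16030582e-01  3.25235693e+00  1.55315139e-04]
```

View pics/s4.png

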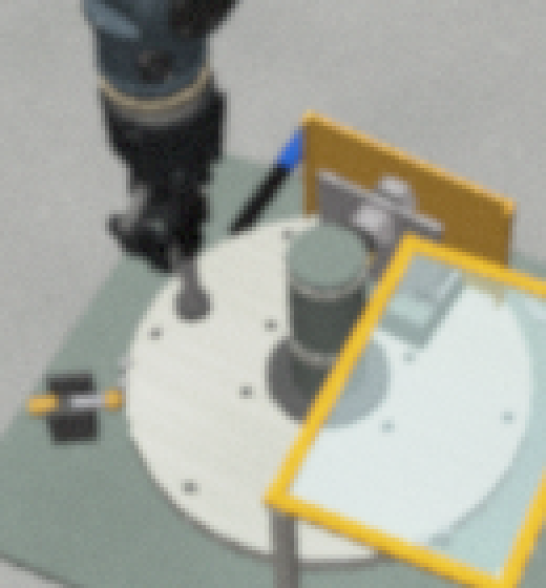

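Run:
```python
from h import *
s=lambda x,y:(x/4.2+245-.4,y/4.2+160-.4)
a=onz("scene",*s(305,114),.18);b=onz("scene",*s(512,205),.18);print(a,b,np.arctan2(*(b-a)[1::-1]))
m=(a+b)/2; print(m, np.arctan2(m[1]-.0375,m[0]-.6035)+2*np.pi-1.047)
a=onz("scene",*s(320,174),.178);b=onz("scene",*s(440,229),.178);print(a,b,np.arctan2(*(b-a)[1::-1]))
for th in (1.97,2.094):
  for az in (2.618,):
    P=np.array([.6035+.12*np.cos(az+th),.0375+.12*np.sin(az+th),.048]); u=proj("scene",P); print(th,(u[0]-245)*4.2,(u[1]-160)*4.2)
for z in(.03,.04,.05): 
  print(onz("scene",*s(115,398),z),onz("scene",*s(124,372),z))
```

```text
[ 0.48336222 -0.03425491  0.18      ] [0.50228209 0.13358307 0.18      ] 1.4585432241100453
[0.49282216 0.04966408 0.18      ] 8.26831200021834
[ 0.52923126 -0.00130657  0.178     ] [0.54074092 0.09516061 0.178     ] 1.4520460085664548
1.97 192.4663185923562 303.9528723065653
2.094 182.3922771014754 318.2241979629371
[ 0.67632345 -0.1039841   0.03      ] [ 0.65339522 -0.10890429  0.03      ]
[ 0.68149642 -0.09993634  0.04      ] [ 0.6587753  -0.10481208  0.04      ]
[ 0.68666939 -0.09588857  0.05      ] [ 0.66415538 -0.10071988  0.05      ]
```

Request:
send_rows:
  steps:
    - [[0.5,-0.014,0.001,0,-0.1],[0.5,-0.028,0.003,0,-0.2],[0.6,-0.041,0.006,0,-0.29],[1,-0.041,0.006,0,-0.29],[1,-0.041,0.006,0,-0.29],[1,-0.041,0.006,0,-0.29]]
  grip_force: 40

```text
t: 8.28
tcp_pos: [0.5682, -0.0765, 0.1375]
tool_rot: [0.094, 0.7, -0.094, 0.701]
force: [-1.3, -0.1, 6.0]
finger_gap: 0.317
```

Run:
```python
from h import *
import cv2
s=manip.sense();print(s['tcp_pos'],s['force'],s['ft_torque'],s['finger_gap'])
d=s['tcp_pos'][:2]-np.array([.6035,.0375]);print(np.hypot(*d),np.arctan2(d[1],d[0])+2*np.pi-2.618)
im=manip.snapshot("scene")[:,:,::-1]
cv2.imwrite("pics/s5.png",cv2.resize(im[160:300,245:375],None,fx=4.2,fy=4.2,interpolation=3))
im=manip.snapshot("top")[:,:,::-1]
cv2.imwrite("pics/t5.png",cv2.resize(im[90:270,215:405],None,fx=3.3,fy=3.3,interpolation=3))
```

```text
[ 0.56818255 -0.07646438  0.13751596] [-1.3113214  -0.09544028  5.9784785 ] [-0.00939211  0.06962112  0.04921318] 0.31685763318540483
0.11931136854628657 1.7938754720545833
```

View pics/s5.png

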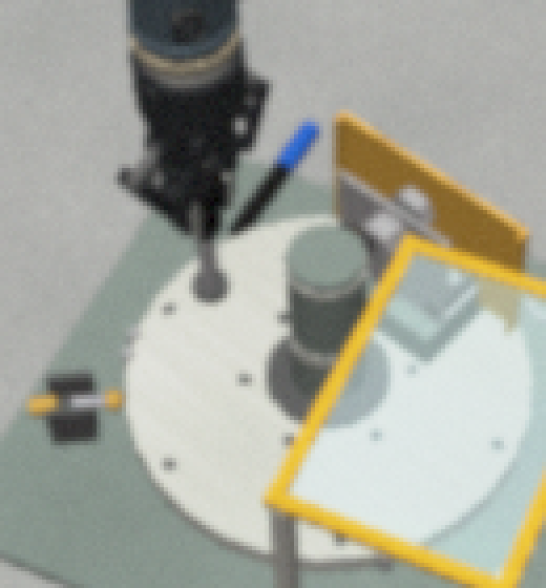

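View pics/t5.png

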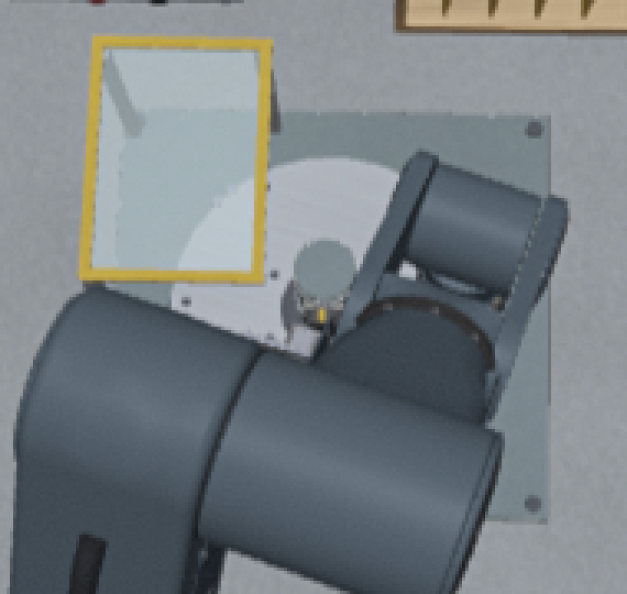

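Request:
send_rows:
  steps:
    - [[1,0.017,-0.004,0,0.14],[1,0.036,-0.0055,0,0.29],[1,0.038,-0.0055,0,0.3],[1,0.038,-0.0055,0,0.3]]

```text
t: 8.88
tcp_pos: [0.6046, -0.0817, 0.1375]
tool_rot: [-0.012, 0.708, 0.012, 0.706]
force: [-4.4, 0.5, 8.3]
finger_gap: 0.314
```

Run:
```python
from h import *
s=manip.sense();print(s['tcp_pos'],s['force'],s['ft_torque'],s['finger_gap'])
d=s['tcp_pos'][:2]-np.array([.6035,.0375]);print(np.hypot(*d),np.arctan2(d[1],d[0])+2*np.pi-2.618)
```

```text
[ 0.60455258 -0.0816826   0.1375205 ] [-4.43946049  0.5322461   8.33854046] [-0.02364115  0.49316105 -0.04002344] 0.3144667256312069
0.11918724300243576 2.1032204394564826
```

Request:
send_rows:
  steps:
    - [[1,-0.002,0,0,0],[0,-0.002,0,0,0],[0,-0.002,0,0,0],[0,-0.002,0,0.03,0],[0,-0.002,0,0.07,0],[0,-0.002,0,0.11,0],[0,-0.002,0,0.15,0],[0,-0.01,0,0.19,0]]

```text
t: 9.88
tcp_pos: [0.5958, -0.0819, 0.3271]
tool_rot: [-0.012, 0.707, 0.012, 0.707]
force: [0.2, 0.0, -0.1]
finger_gap: 0.999
```

Run:
```python
from h import *
import cv2
s=manip.sense();print(s['tcp_pos'],s['force'],s['q'],s['finger_gap'])
im=manip.snapshot("scene")[:,:,::-1]
cv2.imwrite("pics/s6.png",cv2.resize(im[160:300,245:375],None,fx=4.2,fy=4.2,interpolation=3))
im=manip.snapshot("top")[:,:,::-1]
cv2.imwrite("pics/t6.png",cv2.resize(im[90:270,215:405],None,fx=3.3,fy=3.3,interpolation=3))
```

```text
[ 0.59584939 -0.08188162  0.3271403 ] [ 0.20420335  0.0255241  -0.13990905] [-3.22226036e-01  4.03456736e-01  1.37150915e+00  8.76668027e-05
  1.36718585e+00 -3.55643543e-01] 0.9985709575884651
```

View pics/s6.png

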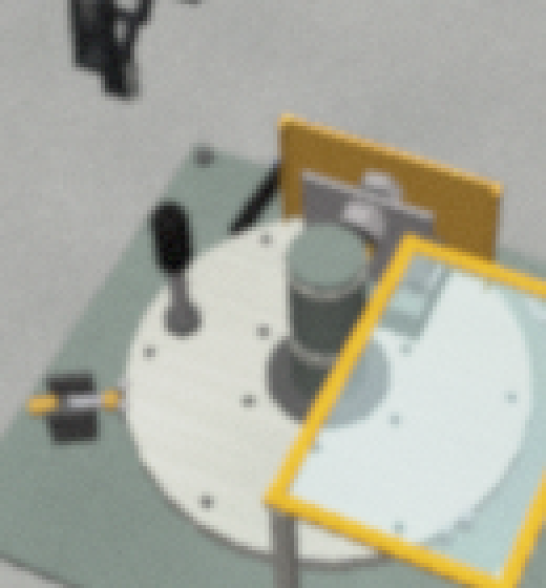

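View pics/t6.png

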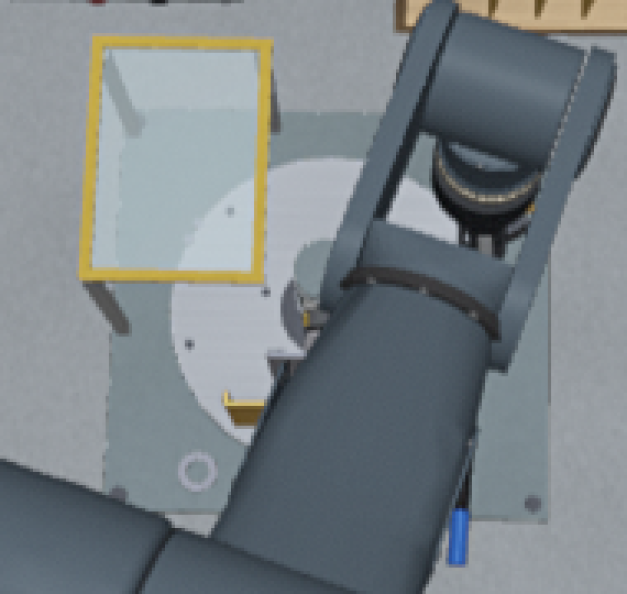

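```bash
python3 - <<'E'
from h import *
s=lambda x,y:(x/4.2+245-.4,y/4.2+160-.4)
t=lambda x,y:(x/3.3+215-.35,y/3.3+90-.35)
a=onz("scene",*s(285,119),.18);b=onz("scene",*s(499,187),.18);print("panel",a,b,(a+b)/2,np.arctan2(*(b-a)[1::-1]))
a=onz("scene",*s(303,176),.178);b=onz("scene",*s(435,213),.178);print("bracket",a,b,(a+b)/2,np.arctan2(*(b-a)[1::-1]))
print("col",onz("scene",*s(329,252),.195))
print("handle",onz("scene",*s(170,212),.178),onz("scene",*s(183,320),.05))
print("top bracket left end",onz("top",*t(268,353),.178),"panel",onz("top",*t(226,400),.18))
for P in ([.4915,.0375,.18],[.4915,-.0475,.18],[.4915,.1225,.18],[.5305,-.0125,.178],[.5305,.0875,.178],[.5355,-.0125,.178],[.5355,.0875,.178],[.518,.0375,.155]):
  u=proj("scene",np.array(P));v=proj("top",np.array(P)); print(P,round((u[0]-244.6)*4.2),round((u[1]-159.6)*4.2),'top',round((v[0]-214.65)*3.3),round((v[1]-89.65)*3.3))
E
python3 - <<'E'
import cv2
a=cv2.imread("pics/s6.png")[90:260,260:520];cv2.imwrite("pics/s6z.png",cv2.resize(a,None,fx=3,fy=3,interpolation=3))
E
```

```text
panel [ 0.49364897 -0.04553178  0.18      ] [0.49075136 0.11952747 0.18      ] [0.49220016 0.03699784 0.18      ] 1.5883494851908662
bracket [ 0.53577841 -0.01157697  0.178     ] [0.52904615 0.0866712  0.178     ] [0.53241228 0.03754711 0.178     ] 1.6392123705901334
col [0.60162423 0.03871384 0.195     ]
handle [ 0.60292081 -0.08283116  0.178     ] [ 0.60504471 -0.08241586  0.05      ]
top bracket left end [0.53217729 0.08386936 0.178     ] panel [0.49038579 0.11809161 0.18      ]
[0.4915, 0.0375, 0.18] 391 152 top 321 400
[0.4915, -0.0475, 0.18] 284 116 top 421 402
[0.4915, 0.1225, 0.18] 503 189 top 221 399
[0.5305, -0.0125, 0.178] 305 170 top 381 357
[0.5305, 0.0875, 0.178] 435 215 top 264 355
[0.5355, -0.0125, 0.178] 302 175 top 381 351
[0.5355, 0.0875, 0.178] 433 220 top 264 349
[0.518, 0.0375, 0.155] 376 200 top 323 376
```

View pics/s6z.png

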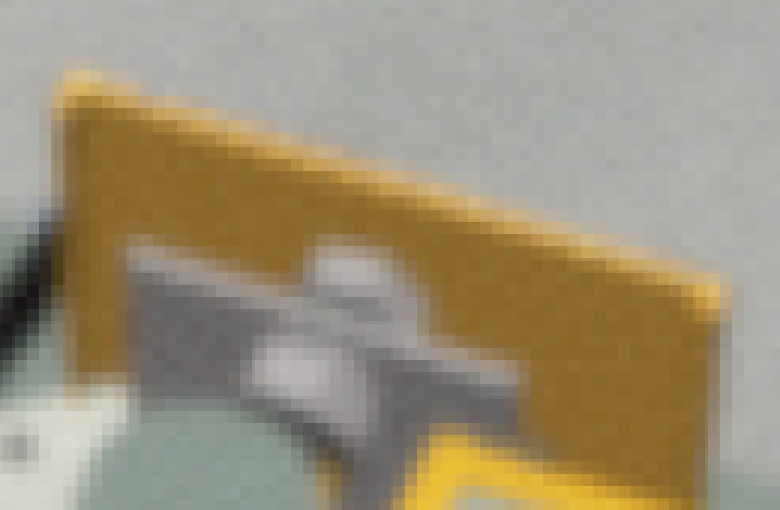

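Request:
send_rows:
  steps:
    - [[0.3,-0.01,0.015,-0.01,0.18],[0.3,-0.021,0.03,-0.02,0.36],[0.3,-0.032,0.045,-0.03,0.54],[0.3,-0.043,0.06,-0.04,0.72],[0.3,-0.053,0.075,-0.05,0.9],[0.3,-0.063,0.09,-0.06,1.08],[0.3,-0.074,0.105,-0.07,1.26],[0.3,-0.084,0.119,-0.08,1.44]]

```text
t: 10.98
tcp_pos: [0.5107, 0.0377, 0.2449]
tool_rot: [-0.476, 0.523, 0.477, 0.522]
force: [-0.0, -0.1, -1.0]
finger_gap: 0.701
```

Request:
send_rows:
  steps:
    - [[0.3,0,0,0,0.1],[0.3,0,0,0,0.1],[0.3,0,0,0,0.1]]

```text
t: 11.35
tcp_pos: [0.5118, 0.037, 0.2459]
tool_rot: [-0.5, 0.5, 0.5, 0.5]
force: [0.1, -0.1, 0.3]
finger_gap: 0.702
```

Run:
```python
from h import *
import cv2
from scipy.spatial.transform import Rotation as R
s=manip.sense();M=R.from_quat(s['tool_rot']).as_matrix();print(s['tcp_pos'],s['force'],s['q'],s['finger_gap'],np.arctan2(M[1,2],M[0,2]),M[:,0])
im=manip.snapshot("scene")[:,:,::-1]
cv2.imwrite("pics/s7.png",cv2.resize(im[140:280,245:375],None,fx=4.2,fy=4.2,interpolation=3))
for P in (s['tcp_pos'],s['tcp_pos']+[0,0,.0187]):
  u=proj("scene",P);print((u[0]-244.6)*4.2,(u[1]-139.6)*4.2)
```

```text
[0.51182243 0.03696581 0.24590014] [ 0.11813925 -0.10481526  0.3372123 ] [-1.45933111e-01  3.58858379e-01  1.69213591e+00 -3.83380930e-07
  1.09124969e+00 -1.71735763e+00] 0.7019883305897076 1.5714246657154485 [-6.44454438e-04  9.43768109e-05 -9.99999788e-01]
380.2391200161631 193.5997422656797
380.53351412952327 175.01626657937908
```

View pics/s7.png

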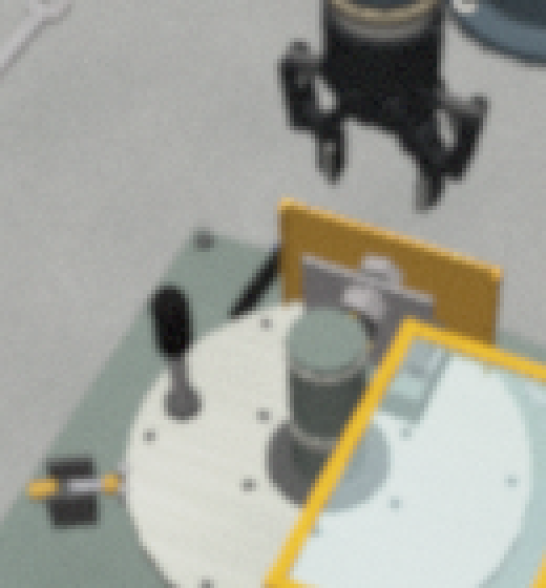

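Request:
send_rows:
  steps:
    - [[0.3,0,0.0005,-0.02,0],[0.3,0,0.0005,-0.04,0],[0.3,0,0.0005,-0.06,0],[0.3,0,0.0005,-0.075,0],[0.3,0,0.0005,-0.082,0]]

```text
t: 12.02
tcp_pos: [0.5116, 0.0375, 0.1635]
tool_rot: [-0.5, 0.5, 0.501, 0.499]
force: [0.5, 0.4, 1.0]
finger_gap: 0.7
```

Run:
```python
from h import *
import cv2
s=manip.sense();print(s['tcp_pos'],s['force'],s['ft_torque'])
im=manip.snapshot("scene")[:,:,::-1]
cv2.imwrite("pics/s8.png",cv2.resize(im[160:260,275:395],None,fx=5.5,fy=5.5,interpolation=3))
```

```text
[0.51163019 0.03746165 0.1635074 ] [0.48157713 0.38340613 0.99734256] [-0.02692607  0.00576741  0.01594257]
```

View pics/s8.png

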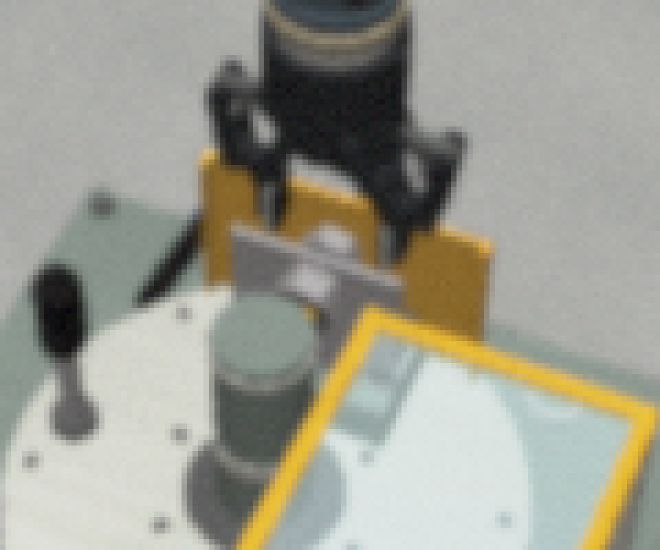

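Fingers are entering the gap, behind the bracket edge and in front of the panel, straddling the bolt head at about (335,237); no contact force.

Request:
send_rows:
  steps:
    - [[0.3,0,0,-0.009,0],[0.3,0,0,-0.018,0],[0.3,0,0,-0.024,0],[0.3,0,0,-0.0295,0],[0.3,0,0,-0.0295,0]]

```text
t: 12.7
tcp_pos: [0.5116, 0.0376, 0.1344]
tool_rot: [-0.5, 0.5, 0.501, 0.499]
force: [-0.9, 0.3, 0.3]
finger_gap: 0.699
```

Run:
```python
from h import *
s=manip.sense();print(s['tcp_pos'],s['force'],s['ft_torque'])
```

```text
[0.51155847 0.03757378 0.1343843 ] [-0.89227977  0.31565593  0.25145285] [-0.02945691 -0.07889666  0.02546091]
```

Request:
send_rows:
  steps:
    - [[0.5,0,0,0,0],[0.6,0,0,0,0],[1,0,0,0,0],[1,0,0,0,0],[1,0,0,0,0],[1,0,0,0,0],[1,0,0,0,0]]
  grip_force: 30

```text
t: 13.58
tcp_pos: [0.512, 0.0373, 0.1352]
tool_rot: [0.501, -0.499, -0.5, -0.499]
force: [-1.5, -2.3, 6.3]
finger_gap: 0.373
```

Run:
```python
from h import *
import cv2
s=manip.sense();print(s['tcp_pos'],s['force'],s['ft_torque'],s['finger_gap']*85)
im=manip.snapshot("scene")[:,:,::-1]
cv2.imwrite("pics/s9.png",cv2.resize(im[160:260,275:395],None,fx=5.5,fy=5.5,interpolation=3))
```

```text
[0.51200007 0.03725962 0.13524816] [-1.52269479 -2.2807594   6.34109256] [-0.43857315  0.21815347  0.02542948] 31.679587114544262
```

View pics/s9.png

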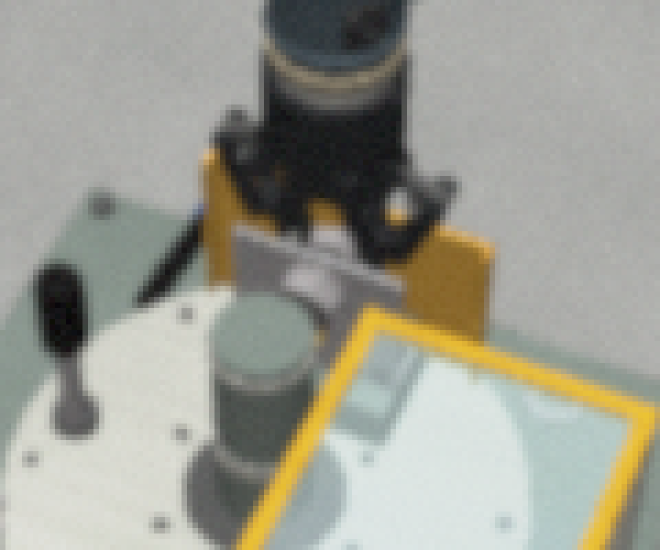

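Request:
send_rows:
  steps:
    - [[1,0,0,0,0],[1,0,0,0,0],[1,0,0,0,0],[1,0,0,0,0]]
  grip_force: 40

```text
t: 14.12
tcp_pos: [0.512, 0.0373, 0.1353]
tool_rot: [0.501, -0.499, -0.5, -0.499]
force: [-1.2, -2.8, 6.2]
finger_gap: 0.366
```

Request:
send_rows:
  steps:
    - [[1,0,0,0,0],[1,0,0,0,0],[1,0,0,0,0],[1,0,0,0,0]]
  grip_force: 40

```text
t: 14.62
tcp_pos: [0.512, 0.0373, 0.1353]
tool_rot: [0.501, -0.499, -0.5, -0.499]
force: [-1.1, -3.1, 5.7]
finger_gap: 0.367
```

Request:
send_rows:
  steps:
    - [[1,0,0,0,0],[1,0,0,0,0],[1,0,0,0,0],[1,0,0,0,0]]
  grip_force: 60

```text
t: 15.12
tcp_pos: [0.512, 0.0373, 0.1354]
tool_rot: [0.501, -0.499, -0.5, -0.499]
force: [-2.5, -3.2, 6.7]
finger_gap: 0.357
```

Run:
```python
from h import *
import cv2
s=manip.sense();print(s['tcp_pos'],s['force'],s['ft_torque'],s['finger_gap']*85)
ims=[]
for k in range(3):
    ims.append(manip.snapshot("scene")[:,:,::-1].copy())
cv2.imwrite("pics/raw_a.png",ims[0])
im=sum(i.astype(float) for i in ims)/3
cv2.imwrite("pics/s10.png",cv2.resize(im[180:240,300:370].astype('uint8'),None,fx=8.5,fy=8.5,interpolation=3))
im=manip.snapshot("top")[:,:,::-1]
cv2.imwrite("pics/t10.png",cv2.resize(im[90:270,215:405],None,fx=3.3,fy=3.3,interpolation=3))
s=manip.sense();print(s['tcp_pos'],s['force'],s['ft_torque'],s['finger_gap']*85)
```

```text
[0.51199644 0.03729447 0.13541132] [-2.47574776 -3.21744507  6.67844945] [-0.41853988  0.28394332  0.03998466] 30.341125789247968
[0.51199892 0.03731184 0.13540749] [-1.2724318  -3.57303841  7.23274776] [-0.46208916  0.29727818 -0.01616968] 30.355166778010275
```

View pics/s10.png

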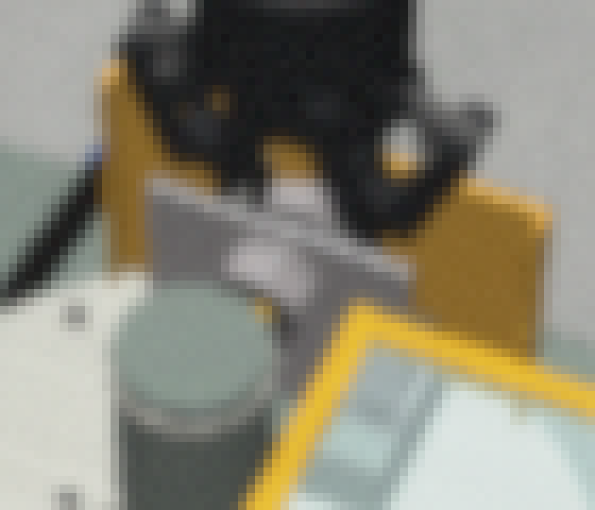

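View pics/t10.png

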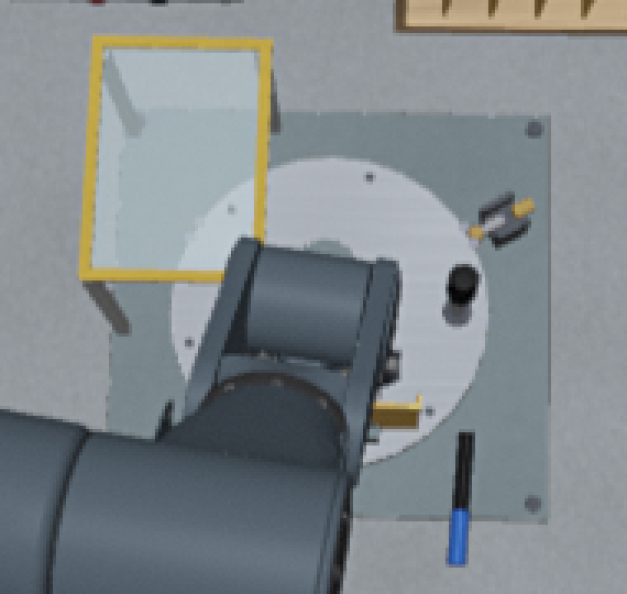

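Request:
send_rows:
  steps:
    - [[1,0,0,0,0],[1,0,0,0,0],[1,0,0,0,0],[1,0,0,0,0],[1,0,0,0,0],[1,0,0,0,0],[1,0,0,0,0],[1,0,0,0,0]]
  grip_force: 60

```text
t: 16.32
tcp_pos: [0.512, 0.0373, 0.1354]
tool_rot: [0.501, -0.499, -0.5, -0.499]
force: [-1.8, -2.8, 6.8]
finger_gap: 0.359
```

Run:
```python
from h import *
import cv2
s=manip.sense();print(s['tcp_pos'],s['force'],s['ft_torque'],s['finger_gap']*85)
a=cv2.imread("pics/raw_a.png").astype(int);b=manip.snapshot("scene")[:,:,::-1].astype(int)
d=abs(a-b).max(2); print("nut region diff",d[200:220,325:340].max(),d[200:220,325:340].mean(),"bg",d[100:140,60:90].mean(), "disc",d[230:260,285:300].mean())
```

```text
[0.51201094 0.03731007 0.13541565] [-1.75446831 -2.80398109  6.82034081] [-0.42065921  0.30873258  0.00176859] 30.485978636966298
nut region diff 60 4.55 bg 2.839166666666667 disc 2.2177777777777776
```

Run:
```python
from h import *
import cv2
a=cv2.imread("pics/raw_a.png").astype(int);b=manip.snapshot("scene")[:,:,::-1].astype(int)
d=abs(a-b).max(2); ys,xs=np.where(d[185:225,305:360]>14)
for y,x in zip(ys,xs): print((x+305,y+185),d[y+185,x+305],end=' ')
c=np.hstack([cv2.resize(i[190:230,310:350].astype('uint8'),None,fx=9,fy=9,interpolation=3) for i in (a,b)])
cv2.imwrite("pics/cmp.png",c)
```

```text
(np.int64(323), np.int64(190)) 18 (np.int64(329), np.int64(215)) 25 (np.int64(330), np.int64(215)) 54 (np.int64(331), np.int64(215)) 38 (np.int64(329), np.int64(216)) 27 (np.int64(330), np.int64(216)) 61 (np.int64(331), np.int64(216)) 54 (np.int64(330), np.int64(217)) 28 (np.int64(331), np.int64(217)) 33 (np.int64(333), np.int64(218)) 28 (np.int64(332), np.int64(219)) 38 (np.int64(333), np.int64(219)) 45 (np.int64(334), np.int64(219)) 19 (np.int64(332), np.int64(220)) 40 (np.int64(333), np.int64(220)) 47 (np.int64(334), np.int64(220)) 20 (np.int64(332), np.int64(221)) 25 (np.int64(333), np.int64(221)) 22
```

View pics/cmp.png

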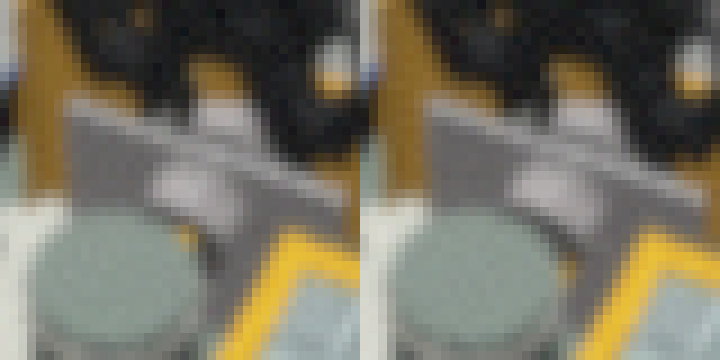

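Run:
```python
from station import manip
print(manip.sign_off()); s=manip.sense(); print(s['t'],s['force'],s['finger_gap'])
```

```text
the job is handed in; nothing more can be done
None
the job is handed in; nothing more can be done
```

The turntable is in the front notch, and the gripper is holding the hidden bolt head so that it no longer turns. I handed the job in at about 16.5 s with the grip still on at 60 N. No verdict was reported.

**Turning the table:** I gripped the black handle and moved it round an arc. The first slow push stalled about 0.12 rad before the notch. Up to 43 N at the fingers did not get past the roller, although the notes give 10 N, and I found no cause. I then backed off a little and ran at it faster, and it dropped into the notch.

**Last checks:**
- **Turntable seated:** the foot of the handle appeared at the pixel predicted for 2.094 rad. It was still there after the bolt head was gripped.
- **Bolt held:** between pictures more than 1 s apart, the spindle's yellow mark moved from pixel (330,215) to (333,219). The nut and bolt head did not change. This means the spindle is turning and slipping on the nut.
- **Forces:** the wrist force was about 8 N, with no sign of a push on the panel.
- **Loose items:** the marker looked unmoved and the arm went nowhere near the rest. I did not re-measure them.

**One disagreement:** the finger opening reads about 30.4 mm. From the reading on the handle barrel I expected about 29 mm across the flats. The flats may therefore not be fully square on the pads, but the reading was steady.

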